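# Put the jeweller's tools back on their outlines

### The job

Tidy up after the metalwork class: put the flat-nose pliers, the end nippers, the ring clamp and the steel dapping block back in the wooden tool tray, each lying flat on the white panel that shows its own outline, covering that outline and pointing the way it is drawn. Lay each tool down gently instead of dropping it, and leave the flux jar and the soldering brick where they are.

Things in the scene. Friction and masses are not known exactly. Their poses are not given: they have to be found in the camera images.
- pliers: Flat-nose pliers lying flat, 136 mm long, 10 mm thick: steel box joint 22 x 18 mm, long narrow straight steel jaws, two black dipped handles spreading to 50 mm. 0.11 kg. Origin: on the underside, below the joint's rivet; x points along the jaws (tips x = +44 mm, handle ends x = -93 mm), y across, z up. Grip across the joint (18 mm wide along y).
- nippers: End nippers lying flat, 110 mm long, 10 mm thick: steel box joint 22 x 18 mm, short broad horseshoe-shaped head 35 mm wide, two black dipped handles spreading to 46 mm. 0.12 kg. Origin: on the underside, below the joint's rivet; x points toward the cutting edge (edge at x = +31 mm, handle ends at x = -79 mm), y across, z up. Grip across the joint (18 mm wide along y).
- clamp: Wooden ring clamp lying flat, 147 x 26 x 18 mm: two pale maple halves with a lengthwise seam, brown leather jaws at one end, steel band 14 mm long, 30 mm wide round the middle, narrow dark wedge out of the other end. 0.07 kg. Origin: underside, mid-band; x points to the jaws (end x = +63 mm; wedge end x = -84 mm), y across, z up. Grip across the band (30 mm along y).
- block: Steel dapping block: 40 mm cube with round dished hollows of different sizes in its faces. 0.5 kg. Origin: centre of the underside; x and y square to its faces, z up. Grip across two facing sides (40 mm).
- pliers_panel: Fixed white panel 170 x 84 mm, dark outline of the pliers (long narrow jaws); four side by side, order varies, in a low wooden tray: underside 6 mm, top 11 mm, tray rim 18 mm above the bench. Origin: middle of the short edge at the handle end, underside; x along the panel (toward the drawn jaws). Tool in place: its origin at x = +110 mm, y = 0, on the panel's top, x axes the same way.
- nippers_panel: Fixed white panel 170 x 84 mm, dark outline of the nippers (short broad head); four side by side, order varies, in a low wooden tray: underside 6 mm, top 11 mm, tray rim 18 mm above the bench. Origin: middle of the short edge at the handle end, underside; x along the panel (toward the drawn head). Tool in place: its origin at x = +110 mm, y = 0, on the panel's top, x axes the same way.
- clamp_panel: Fixed white panel 170 x 84 mm, dark outline of the ring clamp (bar with narrow tail); four side by side, order varies, in a low wooden tray: underside 6 mm, top 11 mm, tray rim 18 mm above the bench. Origin: middle of the short edge at the tail end, underside; x along the panel (toward the drawn jaws). Tool in place: its origin at x = +96 mm, y = 0, on the panel's top, x axes the same way.
- block_panel: Fixed white panel 170 x 84 mm, dark outline of the dapping block (a square); four side by side, order varies, in a low wooden tray: underside 6 mm, top 11 mm, tray rim 18 mm above the bench. Origin: middle of the short edge at the robot's side, underside; x along the panel (away from the robot). Tool in place: its origin at x = +85 mm, y = 0, on the panel's top, square with it, any of 4 ways.
- flux_jar: Bystander: small amber glass jar with white cap, 50 mm across, 55 mm high, standing on the bench. Origin: centre of the underside.
- solder_brick: Bystander: pale soldering brick with rows of small holes, 100 x 60 x 30 mm, lying on the bench. Origin: centre of the underside, x along its length.
Mind the look-alikes: they are no part of the job. What is shaped like the pliers but green is not meant. What is shaped like the block but turquoise is not meant.

How it is judged:
By the outcome, as a careful person would: the job done as asked, in the order asked, and still so for the second after the job is handed in, with the robot touching nothing.
It also fails if it takes over 115 s, if anything falls off the work surface, if the arm or the gripper's body presses on something with over 40 N, if the wrist force passes 120 N, or if a joint passes its speed limit or range.

### The arm

A 6-joint arm with a two-finger parallel gripper is mounted at the origin on the work surface. World frame = base frame: x ahead of the robot, y to its left, z up, the work surface at z = 0. Lengths are in m, angles in rad, forces in N, time in s.
With the tool pointing down it reaches from about 0.35 to 0.775 m from the base axis. Payload 7.3 kg.
Tool frame: the origin (TCP) lies at the centre of the arm's flange, where the gripper is bolted on; the fingertips stand 178 mm ahead of it and the grasp point (between the pads) lies 159 mm ahead of it (tip_extent is the distance from the TCP to the fingertips, in m); z points along the fingers, y is the line along which they close (so a half turn about z gives the same grasp; the last joint's range is limited). The gripper opens to 92 mm and grips with 3 to 60 N. Pads are 19 mm wide; open, the fingers measure 130 mm over their backs; the gripper's body (75 mm by 190 mm) begins 47 mm behind the grasp point.
Start: joints at [0.981, 0.342, 1.524, -0, 1.275, -0.146], TCP at [0.225, 0.474, 0.405] pointing down, gripper open.
Joint ranges: [-2.53, 2.53], [-0.77, 2.02], [0.04, 2.7], [-1, 4.14], [0.28, 2.66], [-3.11, 3.11]. Speed limits (rad/s): [2.57, 2.57, 3.14, 3.14, 3.14, 3.14].

### API

Orientations are given as [roll, pitch, yaw] about the fixed x, y, z axes, in that order (R = Rz(yaw) Ry(pitch) Rx(roll)).
In Python, from cell import * gives the robot as it stands.
- The arm moves only by the tool arm_command, never from a script. Its arguments are lists of equal length, an entry for each row: "xyz": the shift along the world's x, y, z in mm, a list of three; "spin": the turn about the world's z in degrees. In form: {"xyz": [[tx, ty, tz], ...], "spin": [spin, ...]}. A call has 1 to 20 rows; each row shifts and turns the commanded pose from where the row before left it; what a row does not reach is not made up. A row lasts 1/10 s, in which the tool goes at most 50 mm and 8.59 degrees, less where a joint would pass 70% of its speed; a pose out of reach is approached as far as the arm can. A call with a gripper value outside its range is refused whole. "jaw" is the opening, from -1 (shut) to 1 (fully open), set as the call begins (left out, the last holds). The fingers move at their own pace and stop on an object; "squeeze" is the grip in N (left out, the last holds). Time passes only in rows, so rows that do not move let the fingers close. It gives the time, the measured TCP pose, the force, the opening and the grip force at its end, in the units of the state.
- observe(): the state, without advancing time (a new reading comes with each control period).
- read_camera(name): name is "scene" or "top"; returns a dict with "img" (480x640x3 uint8, red, green, blue), "depth" (480x640 float32, m along the optical axis (not along the pixel's ray), 0 where there is no reading), "fx", "fy", "cx", "cy" (pixels), "dist_coeffs" ([k1, k2, p1, p2, k3] as OpenCV has them; the pictures are not rectified), "world_from_camera" (4x4, takes a point from camera to world coordinates). Camera axes: x right, y up, looking along -z (the intrinsics and any distortion apply to the point x, -y, -z); pixel columns grow to the right and rows downward; lengths in m; the calibration is good to about 2 mm. A picture is of the moment at which its call begins.
- hand_in(): hands the job in; it is judged then, once.
The state is a dict: "time": time; "qpos": joint angles; "qvel": joint speeds; "joint_efforts": joint torques, N m; "tool_pos": TCP position; "tool_rot": TCP orientation; "contact_force": force on the tool from outside, world axes, zero at the start; "torque": the same for the moment, N m; "opening": finger opening in m; "grip_force": force on a finger pad.
Only numpy, scipy, OpenCV 4.12 (cv2) and the standard library are available. Lean on these libraries where they do the work, as an engineer would, in place of code of your own. Each camera call takes 0.05 s, during which the arm holds its last target. There are 200 camera calls.

## Working session

There is one attempt and no reset: what is moved stays moved. The work goes in short steps, Python scripts to look and compute and a tool call to move; the robot and the scene stay as the last step left them, time stands still between calls to the robot, and variables do not carry over. Pictures are saved under pics/ and viewed, at most 14 in all, crops included, and the job is handed in when it is done.

Besides the shell and the picture viewer there is one more tool, called by a JSON object that holds its "op" and its "data". arm_command: Moves the arm, as the interface text tells. Its arguments: {"type":"object","properties":{"xyz":{"type":"array","items":{"type":"array","items":{"type":"number"}}},"spin":{"type":"array","items":{"type":"number"}},"jaw":{"type":"number"},"squeeze":{"type":"number"}},"required":["xyz","spin"]}

```bash
mkdir -p pics; python3 - <<'E'
from cell import *
import cv2
s=observe(); print(s['time'],s['tool_pos'],s['tool_rot'],s['opening'])
for n in('top','scene'):
    c=read_camera(n); cv2.imwrite(f'pics/{n}0.png',c['img'][:,:,::-1]); print(n,c['fx'],c['fy'],c['cx'],c['cy'],c['dist_coeffs'],c['world_from_camera'])
E
```

```text
0.0 [0.22532983 0.47405079 0.40405488] [-3.14011662e+00 -2.11006209e-04  2.69778736e+00] 0.09174891958001256
top 441.6508035304062 441.6508035304062 310.64033829712116 237.52130881454488 [0.02929891 0.         0.         0.         0.        ] [[-0.01127458  0.98735753 -0.15810753  0.41920622]
 [-0.99988684 -0.01270711 -0.00805248 -0.03024762]
 [-0.00995977  0.15799885  0.98738907  1.13323091]
 [ 0.          0.          0.          1.        ]]
scene 601.7723278283966 601.7723278283966 311.08610572042903 232.64593953010504 [0.05391623 0.         0.         0.         0.        ] [[ 0.39422532 -0.75272921  0.52724296  1.30307435]
 [ 0.91896292  0.3168392  -0.23477664 -0.33002748]
 [ 0.009672    0.57707163  0.81663626  1.13144137]
 [ 0.          0.          0.          1.        ]]
```

View pics/top0.png

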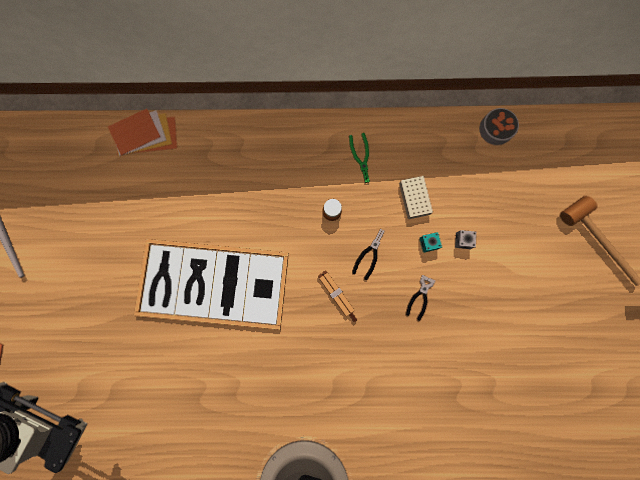

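View pics/scene0.png

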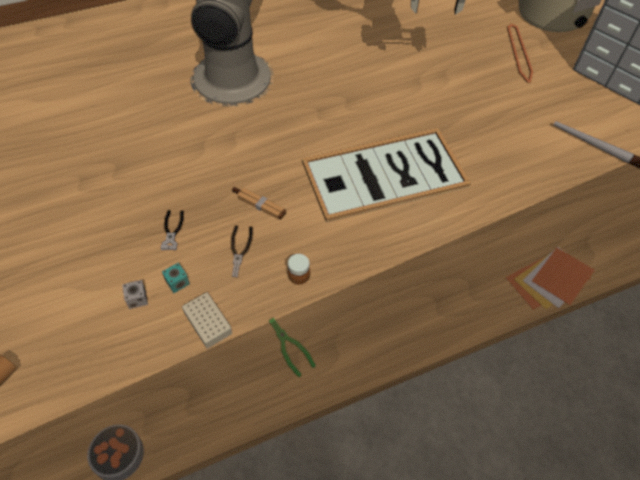

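Top view candidates:
- **Pliers:** black-handled at (368,255); the green pair at (360,158) is a look-alike.
- **Nippers:** (421,297).
- **Clamp:** (338,297).
- **Block:** grey at (466,240); the turquoise one at (431,242) is a look-alike.
- **Panels, left to right:** pliers (160,280), nippers (196,283), clamp (230,285), block (263,290).

Next I'll make rectified close-ups.

```bash
cat > h.py <<'E'
from cell import *
import cv2, numpy as np
def proj(c,P):
    T=np.linalg.inv(c['world_from_camera']); p=np.asarray(P,float).reshape(-1,3)@T[:3,:3].T+T[:3,3]
    p=p*[1,-1,-1]; K=np.array([[c['fx'],0,c['cx']],[0,c['fy'],c['cy']],[0,0,1.]])
    return cv2.projectPoints(p,np.zeros(3),np.zeros(3),K,np.array(c['dist_coeffs']))[0].reshape(-1,2)
def ortho(c,x0,x1,y0,y1,z,s):
    # rows: x decreasing downward, cols: y decreasing rightward ; s px/m
    X,Y=np.meshgrid(np.arange(x1,x0,-1/s),np.arange(y1,y0,-1/s),indexing='ij')
    m=proj(c,np.stack([X,Y,np.full_like(X,z)],-1)).reshape(X.shape+(2,)).astype(np.float32)
    return cv2.remap(c['img'],m[...,0],m[...,1],cv2.INTER_CUBIC)
E
python3 - <<'E'
from h import *
a=[]
for n in('top','scene'):
    c=read_camera(n); np.savez(f'{n}0.npz',**c)
    a.append(ortho(c,.38,.68,-.46,-.06,.008,1000))
    a.append(ortho(c,.38,.68,.02,.42,.011,1000))
im=np.vstack([np.hstack([a[1],a[0]]),np.hstack([a[3],a[2]])])
cv2.imwrite('pics/o0.png',im[:,:,::-1])
E
```

```text
(no output)
```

View pics/o0.png

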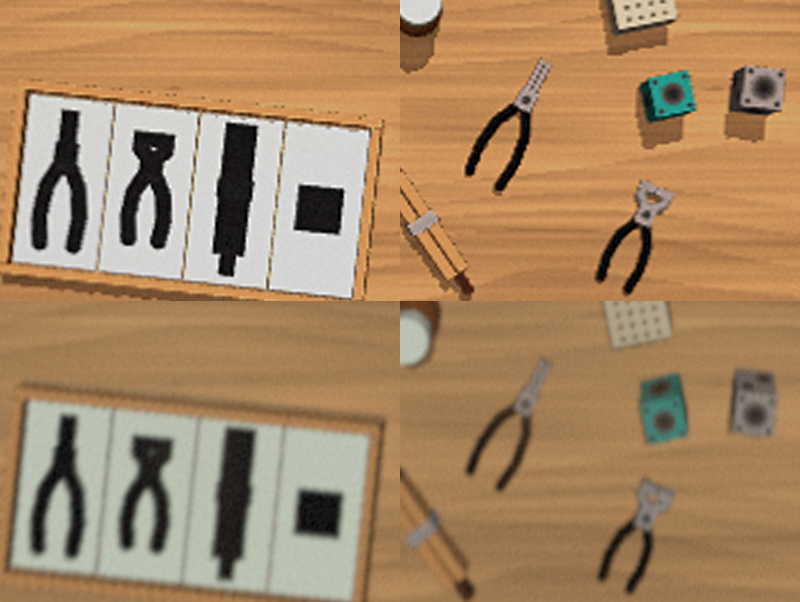

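```bash
cat > m.py <<'E'
from h import *
S=2000
def mask(o):
    h=cv2.cvtColor(cv2.GaussianBlur(o,(0,0),1.5),cv2.COLOR_RGB2HSV); return ((h[...,1]<95)|(h[...,2]<60)).astype(np.uint8)
def biggest(m,i=0):
    n,l,st,ce=cv2.connectedComponentsWithStats(m); k=1+np.argsort(-st[1:,4])[i]; return (l==k).astype(np.uint8)
def panel(c):
    X1,Y1=.68,.42
    o=ortho(c,.36,X1,.02,Y1,.011,S); h=cv2.cvtColor(o,cv2.COLOR_RGB2HSV)
    w=((h[...,1]<60)&(h[...,2]>120)).astype(np.uint8); w=cv2.morphologyEx(w,cv2.MORPH_CLOSE,np.ones((15,15)))
    w=biggest(w); cs,_=cv2.findContours(w,cv2.RETR_EXTERNAL,cv2.CHAIN_APPROX_NONE); cs=max(cs,key=cv2.contourArea)
    b=cv2.boxPoints(cv2.minAreaRect(cs)); return o,np.c_[X1-b[:,1]/S,Y1-b[:,0]/S]
E
python3 - <<'E'
from m import *
for n in('top','scene'):
    c=dict(np.load(n+'0.npz')); o,b=panel(c)
    print(n,b.round(4).tolist(),[np.linalg.norm(b[i]-b[i-1]).round(4) for i in range(4)])
c=dict(np.load('top0.npz'))
a=ortho(c,.36,.56,-.12,.0,.008,3000)
cl=dict(np.load('scene0.npz')); b=ortho(cl,.36,.56,-.12,.0,.012,3000)
cv2.imwrite('pics/cl.png',np.hstack([a,b])[:,:,::-1])
# tools masks picture
t=ortho(c,.36,.70,-.46,.03,.008,1000); cv2.imwrite('pics/mk.png',mask(t)*255)
E
```

```text
top [[0.41780000925064087, 0.4092999994754791], [0.5873000025749207, 0.39089998602867126], [0.5504000186920166, 0.049800001084804535], [0.38089999556541443, 0.06809999793767929]] [np.float32(0.3431), np.float32(0.1705), np.float32(0.3431), np.float32(0.1705)]
scene [[0.41339999437332153, 0.4106000065803528], [0.582099974155426, 0.3930000066757202], [0.5462999939918518, 0.050599999725818634], [0.3776000142097473, 0.0681999996304512]] [np.float32(0.3443), np.float32(0.1697), np.float32(0.3443), np.float32(0.1697)]
```

View pics/cl.png

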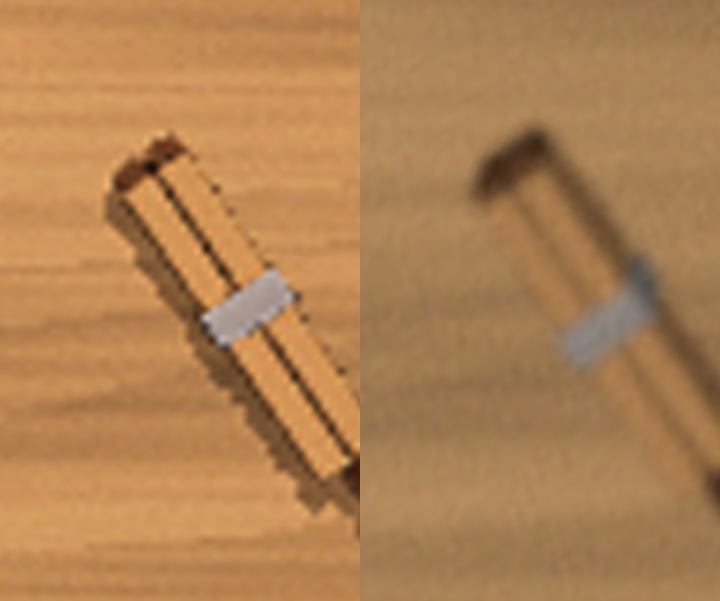

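View pics/mk.png

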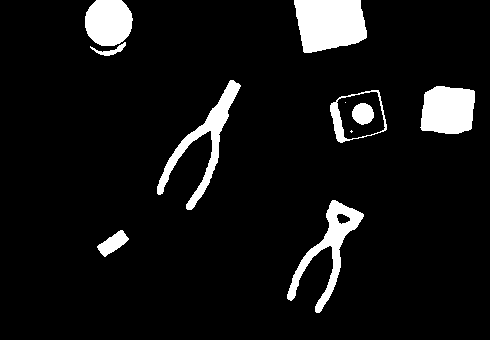

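The clamp's leather jaws are at upper-left (150,165 in the crop), the wedge at lower right and the band at (250,308). The mask separates the black pliers, nippers and grey block cleanly.

```bash
cat >> m.py <<'E'
def cloud(c):
    d=c['depth'];v,u=np.mgrid[:480,:640]
    K=np.array([[c['fx'],0,c['cx']],[0,c['fy'],c['cy']],[0,0,1.]])
    n=cv2.undistortPoints(np.stack([u,v],-1).reshape(-1,1,2).astype(float),K,np.array(c['dist_coeffs'])).reshape(-1,2)
    d=d.reshape(-1,1); p=np.hstack([n[:,:1]*d,-n[:,1:]*d,-d]); T=c['world_from_camera']
    return (p@T[:3,:3].T+T[:3,3])[d[:,0]>0]
def frames(b):
    """panel corners -> yaw, dict of tool goal (x,y)"""
    b=b[np.argsort(-b[:,1])]; L=b[:2][np.argsort(b[:2,0])]; R=b[2:][np.argsort(b[2:,0])] # near, far
    ux=(L[1]-L[0]+R[1]-R[0]); ux/=np.linalg.norm(ux); W=L[0]-R[0]; w=np.linalg.norm(W)
    f=[(.042+i*(w-.084)/3)/w for i in range(4)]
    m=(L[0]+L[1]+R[0]+R[1])/4; uy=np.array([-ux[1],ux[0]])
    g={}
    for i,(n,x) in enumerate(zip(('pliers','nippers','clamp','block'),(.110,.110,.096,.085))):
        g[n]=m+uy*w*(.5-f[i])+ux*(x-.085)
    return np.degrees(np.arctan2(ux[1],ux[0])),ux,uy,g
def register(c,b,name,win,z,R=.1,r=1000):
    yaw,ux,uy,g=frames(b); X0,X1,Y0,Y1=win
    o=ortho(c,X0,X1,Y0,Y1,z,r); t=biggest(mask(o))
    # template in panel frame: 200 px square centred on goal origin, up = panel x
    k=np.arange(-100,100)/1000.
    A,B=np.meshgrid(-k,-k,indexing='ij') ; P=g[name]+A[...,None]*ux+B[...,None]*uy
    m=proj(c,np.dstack([P,np.full(A.shape,.011)])).reshape(200,200,2).astype(np.float32)
    T=cv2.remap(c['img'],m[...,0],m[...,1],cv2.INTER_CUBIC).max(-1); 
    T=((T<75)&(abs(A)<.0995)&(abs(B)<.038)).astype(np.uint8); T=biggest(T)
    return T,t,g[name]
def mom(m):
    M=cv2.moments(m,True); return np.array([M['m10'],M['m01']])/M['m00']
def ecc(T,t,ang):
    a=np.radians(ang); # tool yaw relative to image up, ccw seen; image rotation
    Rm=np.array([[np.cos(a),np.sin(a)],[-np.sin(a),np.cos(a)]]); W=np.c_[Rm,mom(t)-Rm@mom(T)].astype(np.float32)
    G=lambda m:cv2.GaussianBlur(m.astype(np.float32),(0,0),2)
    cc,W=cv2.findTransformECC(G(T),G(t),W,cv2.MOTION_EUCLIDEAN,(3,300,1e-7)); return cc,W
E
cat > r.py <<'E'
from m import *
for n in('top','scene'):
    c=dict(np.load(n+'0.npz')); o,b=panel(c); yaw,ux,uy,g=frames(b)
    print(n,'panel yaw',yaw.round(2),{k:v.round(4).tolist() for k,v in g.items()})
    for name,win,a0 in(('pliers',(.46,.64,-.22,-.10),-25),('nippers',(.37,.52,-.36,-.22),-22)):
        T,t,_=register(c,b,name,win,.006)
        cc,W=ecc(T,t,a0); p=W@[100,100,1]
        print(name,'cc',round(float(cc),3),'xy',[round(win[1]-p[1]/1000,4),round(win[3]-p[0]/1000,4)],'yaw',round(float(np.degrees(np.arctan2(W[0,1],W[0,0]))),2))
    win=(.36,.56,-.14,.0); o=ortho(c,*win,.019,1000)
    r=cv2.minAreaRect(cv2.findNonZero(biggest(mask(o)))); print('band',win[1]-r[0][1]/1000,win[3]-r[0][0]/1000,r[1:])
    q=cloud(c)
    for nm,w,zt in(('clamp',(.36,.56,-.14,.01),.010),('block',(.55,.66,-.46,-.38),.034),('turq',(.55,.66,-.375,-.29),.034)):
        s=q[(q[:,0]>w[0])&(q[:,0]<w[1])&(q[:,1]>w[2])&(q[:,1]<w[3])&(q[:,2]>zt)]
        print(nm,len(s),s[:,2].max().round(4),cv2.minAreaRect(s[:,:2].astype(np.float32)*1000),s.mean(0).round(4))
E
python3 r.py
```

```text
top panel yaw -6.17 {'pliers': [0.5228999853134155, 0.3555999994277954], 'nippers': [0.5135999917984009, 0.26980000734329224], 'clamp': [0.4903999865055084, 0.18539999425411224], 'block': [0.4702000021934509, 0.1006999984383583]}
pliers cc 0.936 xy [np.float64(0.58), np.float64(-0.1846)] yaw -27.87
nippers cc 0.924 xy [np.float64(0.4655), np.float64(-0.3048)] yaw -24.52
band 0.4565369186401368 -0.08212416076660156 ((13.681173324584961, 30.63927459716797), 55.00797653198242)
clamp 533 0.024 ((456.8224182128906, -85.38853454589844), (96.31454467773438, 137.32666015625), 88.1869888305664) [ 0.4534 -0.0851  0.016 ]
block 253 0.043 ((587.784423828125, -413.2198486328125), (41.36486053466797, 40.30421447753906), 84.33881378173828) [ 0.5875 -0.4122  0.0383]
turq 253 0.0434 ((582.1687622070312, -322.6624755859375), (39.74103546142578, 41.03901672363281), 12.65121841430664) [ 0.5817 -0.3224  0.0385]
scene panel yaw -5.97 {'pliers': [0.5181999802589417, 0.35740000009536743], 'nippers': [0.5091999769210815, 0.2712000012397766], 'clamp': [0.486299991607666, 0.18629999458789825], 'block': [0.46630001068115234, 0.10119999945163727]}
pliers cc 0.613 xy [np.float64(0.582), np.float64(-0.1862)] yaw -27.54
nippers cc 0.946 xy [np.float64(0.465), np.float64(-0.3058)] yaw -24.52
band 0.4589999923706055 -0.08650000762939453 ((19.091880798339844, 41.719295501708984), 45.0)
clamp 634 0.0245 ((461.6894226074219, -116.85659790039062), (149.39224243164062, 109.31749725341797), 26.03031349182129) [ 0.4585 -0.0871  0.0176]
block 363 0.0479 ((588.5485229492188, -411.7149963378906), (40.108428955078125, 44.03525161743164), 84.05614471435547) [ 0.5903 -0.4116  0.0407]
turq 338 0.0489 ((607.8449096679688, -320.24053955078125), (98.85575866699219, 40.64822006225586), 8.757878303527832) [ 0.5838 -0.3241  0.0408]
```

{"op": "arm_command", "data": {"xyz": [[10,-20,0],[20,-37,-8],[20,-37,-8],[20,-37,-8],[20,-37,-8],[20,-37,-8],[20,-37,-8],[20,-37,-8],[20,-37,-8],[20,-37,-8],[20,-37,-8],[20,-37,-8],[20,-37,-8],[20,-37,-8],[20,-37,-8],[20,-37,-8],[20,-37,-8],[20,-37,-8],[5,-10,-8],[0,0,0]], "spin": [-2.4,0,0,0,0,0,0,0,0,0,0,0,0,0,0,0,0,0,0,0], "jaw": 0.1, "squeeze": 30}}

```text
time: 2.2
tool_pos: [0.5802, -0.186, 0.2589]
tool_rot: [-3.142, -0.003, 2.654]
contact_force: [0.2, 0.7, 0.2]
opening: 0.0501
grip_force: 0.0
```

{"op": "arm_command", "data": {"xyz": [[0,0,-25],[0,0,-25],[0,0,-15],[0,0,-8],[0,0,-4],[0,0,0],[0,0,0]], "spin": [0,0,0,0,0,0,0]}}

```text
time: 2.9
tool_pos: [0.5807, -0.1848, 0.1847]
tool_rot: [3.141, 0.002, 2.656]
contact_force: [0.2, -0.5, -0.4]
opening: 0.0504
grip_force: 0.0
```

{"op": "arm_command", "data": {"xyz": [[0,0,0],[0,0,0],[0,0,0],[0,0,0],[0,0,0],[0,0,0],[0,0,0]], "spin": [0,0,0,0,0,0,0], "jaw": -1}}

```text
time: 3.6
tool_pos: [0.5803, -0.1849, 0.1838]
tool_rot: [-3.142, -0.0, 2.656]
contact_force: [-1.3, 0.6, 2.2]
opening: 0.0177
grip_force: 27.6
```

{"op": "arm_command", "data": {"xyz": [[0,0,10],[0,0,30],[0,0,30],[-2,20,0],[-4,40,0],[-4,40,0],[-4,40,0],[-4,40,0],[-4,40,0],[-5,40,0],[-5,40,0],[-5,40,0],[-5,40,0],[-5,40,0],[-5,40,0],[-5,40,0],[-5,40,0],[-2,30,0],[0,11.5,0],[0,0,0]], "spin": [0,0,0,1.7,2,2,2,2,2,2,2,2,2,2,0,0,0,0,0,0]}}

```text
time: 5.6
tool_pos: [0.5154, 0.3981, 0.253]
tool_rot: [-3.141, -0.001, 3.038]
contact_force: [-0.2, 0.2, -2.2]
opening: 0.0178
grip_force: 27.5
```

{"op": "arm_command", "data": {"xyz": [[0,0,0],[0,0,-20],[0,0,-20],[0,0,-12],[0,0,-5],[0,0,0],[0,0,0]], "spin": [0,0,0,0,0,0,0]}}

```text
time: 6.3
tool_pos: [0.5169, 0.3942, 0.1987]
tool_rot: [-3.139, -0.0, 3.033]
contact_force: [-4.6, -9.6, 13.2]
opening: 0.0179
grip_force: 30.1
```

```bash
python3 - <<'E'
from cell import *
s=observe(); print(s['tool_pos'],s['tool_rot'],s['contact_force'],s['opening'],s['grip_force'])
E
```

```text
[0.51686262 0.39419936 0.19866704] [-3.13862042e+00 -4.76598928e-04  3.03330279e+00] [-4.63006518 -9.62482327 13.1623756 ] 0.01787510352818868 30.125613436102867
```

One row too many in y: the handle touched the rim at a low 13 N. I'll lift and shift back.

{"op": "arm_command", "data": {"xyz": [[0,0,20],[0,0,20],[2,-20,0],[2,-20,0],[0,0,0],[0,0,0],[0,0,0]], "spin": [0,0,0,0,0,0,0]}}

```text
time: 7.0
tool_pos: [0.5206, 0.3567, 0.2369]
tool_rot: [3.141, 0.0, 3.034]
contact_force: [-0.5, 0.6, -0.8]
opening: 0.0185
grip_force: 29.6
```

```bash
python3 - <<'E'
from cell import *
s=observe(); print(s['tool_pos'],s['tool_rot'],s['contact_force'],s['opening'],s['grip_force'])
import cv2
from h import ortho,np
a=[ortho(read_camera(n),.38,.68,.12,.47,.03,1000) for n in('top','scene')]
cv2.imwrite('pics/h1.png',np.hstack(a)[:,:,::-1])
E
```

```text
[0.52055515 0.35674405 0.23685019] [3.14108923e+00 2.16123893e-04 3.03418471e+00] [-0.4975498  0.6393158 -0.8183962] 0.018470259370376663 29.609681284055114
```

View pics/h1.png

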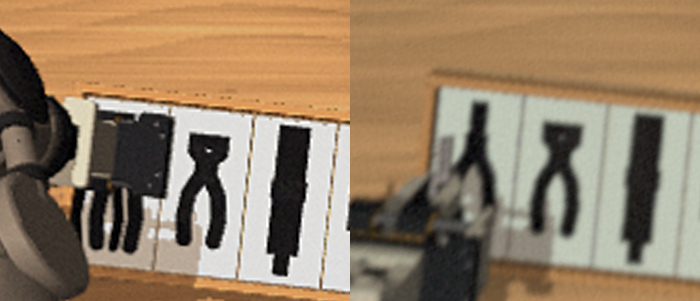

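The gripper still holds the pliers, roughly parallel to the outline. Lowering them.

{"op": "arm_command", "data": {"xyz": [[0,0,-20],[0,0,-13],[0,0,-4],[0,0,-2],[0,0,0],[0,0,0]], "spin": [0,0,0,0,0,0]}}

```text
time: 7.7
tool_pos: [0.5206, 0.3568, 0.1983]
tool_rot: [3.141, 0.001, 3.035]
contact_force: [-0.0, -1.1, -0.4]
opening: 0.0182
grip_force: 29.6
```

{"op": "arm_command", "data": {"xyz": [[0,0,-1],[0,0,-1],[0,0,-1],[0,0,0]], "spin": [0,0,0,0]}}

```text
time: 8.1
tool_pos: [0.5207, 0.3567, 0.1953]
tool_rot: [3.141, 0.001, 3.035]
contact_force: [0.7, -0.3, 2.6]
opening: 0.0181
grip_force: 29.3
```

Contact (2.6 N). I'll release, lift and head toward the nippers at (465, -305), yaw 155.5°.

{"op": "arm_command", "data": {"xyz": [[0,0,0],[0,0,0],[0,0,0],[0,0,0],[0,0,20],[0,0,30],[0,0,20]], "spin": [0,0,0,0,0,0,0], "jaw": 0}}

```text
time: 8.8
tool_pos: [0.5206, 0.3568, 0.2663]
tool_rot: [3.141, 0.001, 3.035]
contact_force: [0.0, 0.1, 1.0]
opening: 0.046
grip_force: 0.0
```

{"op": "arm_command", "data": {"xyz": [[-2,-20,0],[-4,-40,0],[-4,-40,0],[-4,-40,0],[-4,-40,0],[-4,-40,0],[-4,-40,0],[-4,-40,0],[-4,-40,0],[-4,-40,0],[-4,-40,0],[-4,-40,0],[-4,-40,0],[-4,-40,0],[-2,-40,0],[-1,-40,0],[-1,-32,0],[0,-10,0],[0,0,0]], "spin": [-2,-2,-2,-2,-2,-2,-2,-2,-2,0,0,0,0,0,0,0,0,0,0]}}

```text
time: 10.7
tool_pos: [0.4621, -0.3063, 0.2645]
tool_rot: [3.141, -0.0, 2.718]
contact_force: [0.3, 0.3, -0.8]
opening: 0.0459
grip_force: 0.0
```

```bash
cat > chk.py <<'E'
import sys
from m import *
k=sys.argv[1]; a=[]
s=observe(); print(s['time'],s['tool_pos'].round(4),np.degrees(s['tool_rot']).round(1))
for n in('top','scene'):
    c=read_camera(n); np.savez(f'{n}{k}.npz',**c); a.append(ortho(c,.36,.66,.02,.42,.014,1000))
cv2.imwrite(f'pics/p{k}.png',np.hstack(a)[:,:,::-1])
E
python3 chk.py 1
```

```text
10.7 [ 0.4621 -0.3063  0.2645] [180.   -0.  155.8]
```

View pics/p1.png

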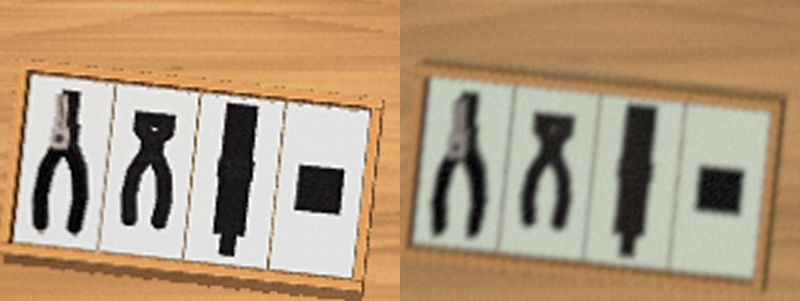

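The pliers landed rotated a few degrees with the jaws too far left (knocked by the rim earlier). I'll fix that after the nippers and measure it meanwhile.

{"op": "arm_command", "data": {"xyz": [[3,1,-15],[0,0,-25],[0,0,-20],[0,0,-12],[0,0,-7],[0,0,-1],[0,0,0],[0,0,0]], "spin": [0,0,0,0,0,0,0,0]}}

```text
time: 11.6
tool_pos: [0.4657, -0.3045, 0.1856]
tool_rot: [-3.141, 0.001, 2.721]
contact_force: [0.8, 0.3, -0.2]
opening: 0.0457
grip_force: 0.0
```

{"op": "arm_command", "data": {"xyz": [[0,0,0],[0,0,0],[0,0,0],[0,0,0],[0,0,0],[0,0,0],[0,0,0]], "spin": [0,0,0,0,0,0,0], "jaw": -1}}

```text
time: 12.3
tool_pos: [0.4654, -0.3045, 0.1849]
tool_rot: [-3.141, 0.0, 2.721]
contact_force: [-1.5, -1.6, 2.1]
opening: 0.0174
grip_force: 27.6
```

```bash
cat > st.py <<'E'
import sys
from m import *
# pose of placed tool by registering its steel part against the first picture
def steel(o):
    o=cv2.GaussianBlur(o,(0,0),1); h=cv2.cvtColor(o,cv2.COLOR_RGB2HSV); m=((h[...,1]<75)&(h[...,2]>75)&(h[...,2]<195)).astype(np.uint8)
    return biggest(cv2.morphologyEx(m,cv2.MORPH_OPEN,np.ones((4,4),np.uint8)))
def pose(n,name,p0,y0,k):
    c0=dict(np.load(n+'0.npz')); c=dict(np.load(f'{n}{k}.npz')); _,b=panel(c0); yaw,ux,uy,g=frames(b)
    q=lambda c,p,y,z:(lambda A,B,u:cv2.remap(c['img'],*[proj(c,np.dstack([p[0]+A*u[0]-B*u[1],p[1]+A*u[1]+B*u[0],np.full(A.shape,z)])).reshape(A.shape+(2,)).astype(np.float32)[...,i] for i in(0,1)],cv2.INTER_CUBIC))(*np.meshgrid(np.arange(60,-25,-.5)/1000,np.arange(25,-25,-.5)/1000,indexing='ij'),(np.cos(np.radians(y)),np.sin(np.radians(y))))
    A=q(c0,p0,y0,.008);B=q(c,g[name],yaw,.019); a,bm=steel(A),steel(B)
    cc,W=ecc(a,bm,0); p=W@[50,120,1]-[50,120]
    print(n,name,'cc',round(cc,3),'offset in panel frame mm x,y',(-p[1]/2).round(1),(-p[0]/2).round(1),'yaw off',np.degrees(np.arctan2(W[0,1],W[0,0])).round(1), 'panel yaw',yaw.round(1))
    return np.hstack([A,a[...,None]*np.uint8([255]*3),B,bm[...,None]*np.uint8([255]*3)])
if __name__=='__main__':
    T={'pliers':((.580,-.1846),-27.8),'nippers':((.4655,-.3048),-24.5)}
    name,k=sys.argv[1:]
    cv2.imwrite(f'pics/st_{name}{k}.png',np.vstack([pose(n,name,*T[name],k) for n in('top','scene')])[...,::-1])
E
python3 st.py pliers 1
```

```text
top pliers cc 0.944 offset in panel frame mm x,y -2.2 3.6 yaw off 1.7 panel yaw -6.2
scene pliers cc 0.677 offset in panel frame mm x,y 3.4 5.7 yaw off 1.0 panel yaw -6.0
```

View pics/st_pliers1.png

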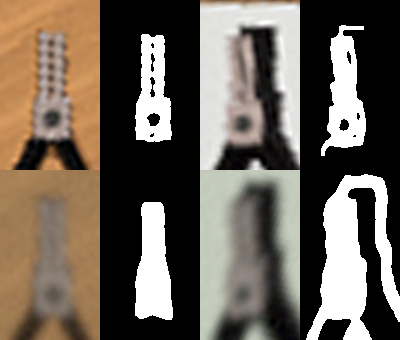

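The placed pliers sit about 4 mm to +y, and turned about +2°. The outlines carry a margin, so I'll correct it by regrasping after the nippers.

{"op": "arm_command", "data": {"xyz": [[0,0,10],[0,0,30],[0,0,30],[2,20,0],[4,40,0],[4,40,0],[4,40,0],[4,40,0],[4,40,0],[4,40,0],[4,40,0],[4,40,0],[4,40,0],[4,40,0],[4,40,0],[0,40,0],[0,40,0],[0,30,0],[0,3.5,0],[0,0,0]], "spin": [0,0,0,2,2,2,2,2,2,2,2,2,0,0,0,0,0,0,0,0]}}

```text
time: 14.3
tool_pos: [0.5109, 0.2698, 0.2548]
tool_rot: [-3.141, -0.0, 3.037]
contact_force: [-0.2, -0.5, -2.5]
opening: 0.0175
grip_force: 27.9
```

{"op": "arm_command", "data": {"xyz": [[0,0,-20],[0,-1,-20],[0,0,-10],[0,0,-5],[0,0,-1],[0,0,-1],[0,0,-1],[0,0,0]], "spin": [0,0,0,0,0,0,0,0]}}

```text
time: 15.1
tool_pos: [0.5115, 0.2682, 0.1972]
tool_rot: [3.141, 0.001, 3.035]
contact_force: [-0.3, -0.5, -0.6]
opening: 0.0177
grip_force: 27.9
```

{"op": "arm_command", "data": {"xyz": [[0,0,-1],[0,0,-1],[0,0,0]], "spin": [0,0,0]}}

```text
time: 15.4
tool_pos: [0.5115, 0.2683, 0.1959]
tool_rot: [3.141, 0.001, 3.035]
contact_force: [-0.6, -1.5, 7.1]
opening: 0.0175
grip_force: 28.5
```

{"op": "arm_command", "data": {"xyz": [[0,0,0],[0,0,0],[0,0,0],[0,0,0],[0,0,20],[0,0,30],[0,0,20],[-3,-30,0],[-5,-40,0],[-5,-40,0],[-5,-40,0],[-5,-40,0],[-5,-40,0],[-5,-40,0],[-5,-40,0],[-5,-30,0],[0,0,0]], "spin": [0,0,0,0,0,0,0,0,0,0,0,0,0,0,0,0,0], "jaw": -0.1}}

```text
time: 17.1
tool_pos: [0.4681, -0.0748, 0.2648]
tool_rot: [-3.141, 0.0, 3.031]
contact_force: [-0.2, -0.4, 0.8]
opening: 0.0417
grip_force: 0.0
```

```bash
python3 chk.py 2; python3 - <<'E'
from m import *
import cv2
c0=[dict(np.load(n+'0.npz')) for n in('top','scene')]; c=[dict(np.load(n+'2.npz')) for n in('top','scene')]
f=lambda c,z:cv2.resize(ortho(c,.40,.60,.22,.42,z,1000),(400,400),interpolation=cv2.INTER_CUBIC)
a=[f(c[0],.011),f(c[1],.011)]
cv2.imwrite('pics/n2.png',np.hstack(a)[...,::-1])
E
python3 st.py nippers 2; python3 st.py pliers 2
```

```text
17.1 [ 0.4681 -0.0748  0.2648] [-180.     0.   173.6]
top nippers cc 0.92 offset in panel frame mm x,y 1.3 0.6 yaw off -3.1 panel yaw -6.2
scene nippers cc 0.616 offset in panel frame mm x,y 10.7 4.0 yaw off -0.9 panel yaw -6.0
top pliers cc 0.948 offset in panel frame mm x,y -2.0 3.9 yaw off 1.9 panel yaw -6.2
scene pliers cc 0.671 offset in panel frame mm x,y 2.8 6.4 yaw off 3.4 panel yaw -6.0
```

View pics/n2.png

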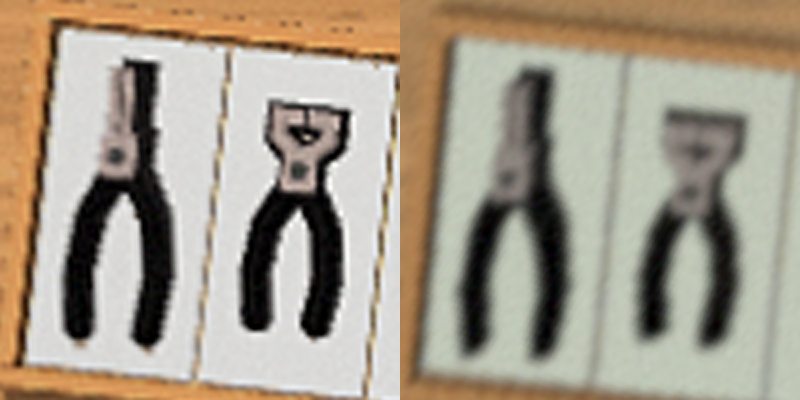

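The nippers fit well (rivet at (298,172), outline margin even apart from parallax). The pliers need about -4 mm in y, +2.5 mm in x and -2°, so I'm regrasping them.

{"op": "arm_command", "data": {"xyz": [[2,30,0],[5,40,0],[5,40,0],[5,40,0],[5,40,0],[5,40,0],[5,40,0],[5,40,0],[5,40,0],[5,40,0],[5,30,0],[0.6,11.5,0],[0,0,0],[0,0,0]], "spin": [0,0,0,0,0,0,0,0,0,0,0,0,0,0], "jaw": -0.3}}

```text
time: 18.6
tool_pos: [0.5203, 0.3594, 0.2643]
tool_rot: [-3.141, -0.001, 3.036]
contact_force: [-0.0, -0.1, -1.2]
opening: 0.032
grip_force: 0.0
```

{"op": "arm_command", "data": {"xyz": [[0,-2,-20],[0,0,-20],[0,0,-15],[0,0,-8],[0,0,-4],[0,0,-1],[0,0,0],[0,0,0]], "spin": [0,0,0,0,0,0,0,0]}}

```text
time: 19.4
tool_pos: [0.5212, 0.3578, 0.1975]
tool_rot: [3.141, 0.001, 3.035]
contact_force: [0.2, 0.2, -1.2]
opening: 0.0323
grip_force: 0.0
```

{"op": "arm_command", "data": {"xyz": [[0,0,0],[0,0,0],[0,0,0],[0,0,0],[0,0,0],[0,0,0]], "spin": [0,0,0,0,0,0], "jaw": -1}}

```text
time: 20.0
tool_pos: [0.5211, 0.3577, 0.1971]
tool_rot: [3.141, 0.0, 3.035]
contact_force: [-0.5, 0.6, 4.2]
opening: 0.0168
grip_force: 29.6
```

{"op": "arm_command", "data": {"xyz": [[0,0,4],[0,0,4],[1,-2,0],[1.1,-2.2,0],[0,0,0],[0,0,-4],[0,0,-2],[0,0,-1.5],[0,0,0]], "spin": [0,0,-1,-1,0,0,0,0,0]}}

```text
time: 20.9
tool_pos: [0.523, 0.3535, 0.1971]
tool_rot: [-3.141, -0.0, 3.0]
contact_force: [-0.5, -0.1, -0.6]
opening: 0.0168
grip_force: 29.7
```

{"op": "arm_command", "data": {"xyz": [[0,0,-0.5],[0,0,-0.5],[0,0,0]], "spin": [0,0,0]}}

```text
time: 21.2
tool_pos: [0.523, 0.3535, 0.197]
tool_rot: [3.142, 0.0, 3.0]
contact_force: [-2.8, -1.9, 6.4]
opening: 0.0166
grip_force: 29.7
```

{"op": "arm_command", "data": {"xyz": [[0,0,0],[0,0,0],[0,0,0],[0,0,0],[0,0,20],[0,0,30],[0,0,20],[-6,-30,0],[-6,-40,0],[-6,-40,0],[-6,-40,0],[-6,-40,0],[-6,-40,0],[-6,-40,0],[-6,-40,0],[-6,-40,0],[-6,-40,0],[-6,-36,0],[0,-10,0],[0,0,0]], "spin": [0,0,0,0,0,0,0,4,4,4,4,4,4,4,4,4,4,3,0,0], "jaw": -0.2}}

```text
time: 23.2
tool_pos: [0.4572, -0.0837, 0.2663]
tool_rot: [-3.141, 0.0, -2.537]
contact_force: [1.1, 0.4, -0.5]
opening: 0.0366
grip_force: 0.0
```

```bash
python3 chk.py 3; python3 st.py pliers 3;  python3 - <<'E'
from m import *
c=[dict(np.load(n+'3.npz')) for n in('top','scene')]
f=lambda c,z:cv2.resize(ortho(c,.40,.60,.22,.42,z,1000),(400,400),interpolation=cv2.INTER_CUBIC)
cv2.imwrite('pics/n3.png',np.hstack([f(c[0],.011),f(c[1],.011)])[...,::-1])
E
```

```text
23.2 [ 0.4572 -0.0837  0.2663] [-180.     0.  -145.3]
top pliers cc 0.92 offset in panel frame mm x,y 0.6 0.4 yaw off -0.8 panel yaw -6.2
scene pliers cc 0.601 offset in panel frame mm x,y 14.1 1.4 yaw off -4.2 panel yaw -6.0
```

View pics/n3.png

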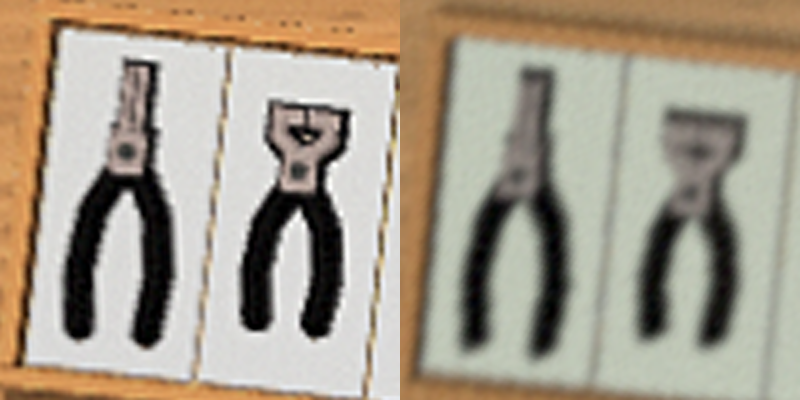

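The pliers now fit their outline (rivet (127,150)), and the nippers are good too. The clamp is next.

{"op": "arm_command", "data": {"xyz": [[0,0.5,-15],[0,0,-25],[0,0,-20],[0,0,-12],[0,0,-7],[0,0,-2],[0,0,-1],[0,0,0]], "spin": [0,0,0,0,0,0,0,0], "jaw": 0}}

```text
time: 24.1
tool_pos: [0.4574, -0.0818, 0.1847]
tool_rot: [-3.141, 0.001, -2.533]
contact_force: [0.8, 0.2, 0.5]
opening: 0.0456
grip_force: 0.0
```

{"op": "arm_command", "data": {"xyz": [[0,0,0],[0,0,0],[0,0,0],[0,0,0],[0,0,0],[0,0,0]], "spin": [0,0,0,0,0,0], "jaw": -1}}

```text
time: 24.7
tool_pos: [0.4572, -0.0822, 0.1846]
tool_rot: [-3.141, 0.0, -2.533]
contact_force: [-1.0, -0.3, 4.9]
opening: 0.0296
grip_force: 30.0
```

{"op": "arm_command", "data": {"xyz": [[0,0,10],[0,0,30],[0,0,30],[4,20,0],[4,40,0],[4,40,0],[4,40,0],[4,40,0],[4,40,0],[4,30,0],[4,16,0],[0,0,0],[0,0,0]], "spin": [0,0,0,-5,-5,-5,-5,-5,-5,-5,-6,0,0]}}

```text
time: 26.0
tool_pos: [0.4888, 0.1839, 0.2543]
tool_rot: [-3.141, -0.001, 3.038]
contact_force: [0.1, -0.1, -0.9]
opening: 0.0297
grip_force: 30.0
```

{"op": "arm_command", "data": {"xyz": [[0,0,-20],[0,0,-20],[0,0,-10],[0,0,-4],[0,0,-2],[0,0,-1],[0,0,-1],[0,0,0]], "spin": [0,0,0,0,0,0,0,0]}}

```text
time: 26.8
tool_pos: [0.4892, 0.184, 0.1966]
tool_rot: [3.141, 0.001, 3.035]
contact_force: [-0.2, -0.1, -1.1]
opening: 0.0297
grip_force: 30.0
```

{"op": "arm_command", "data": {"xyz": [[0,0,-0.7],[0,0,-0.5],[0,0,0]], "spin": [0,0,0]}}

```text
time: 27.1
tool_pos: [0.4892, 0.184, 0.1956]
tool_rot: [3.141, 0.001, 3.035]
contact_force: [-1.7, -0.4, 4.2]
opening: 0.0298
grip_force: 30.0
```

{"op": "arm_command", "data": {"xyz": [[0,0,0],[0,0,0],[0,0,0],[0,0,0],[0,0,20],[0,0,30],[0,0,20]], "spin": [0,0,0,0,0,0,0], "jaw": 0}}

```text
time: 27.8
tool_pos: [0.4893, 0.184, 0.2664]
tool_rot: [3.141, 0.001, 3.035]
contact_force: [1.3, -0.5, 0.6]
opening: 0.0462
grip_force: 0.0
```

{"op": "arm_command", "data": {"xyz": [[3,-20,0],[7,-40,0],[7,-40,0],[7,-40,0],[7,-40,0],[7,-40,0],[7,-40,0],[7,-40,0],[7,-40,0],[7,-40,0],[7,-40,0],[7,-40,0],[7,-40,0],[7,-40,0],[4,-40,0],[0,-16,0],[0,0,0],[0,0,0]], "spin": [0,0,0,0,0,0,0,0,0,0,0,0,0,0,0,0,0,0], "jaw": 0.3}}

```text
time: 29.6
tool_pos: [0.5869, -0.4115, 0.2644]
tool_rot: [3.14, -0.001, 3.034]
contact_force: [-0.3, -0.0, 0.3]
opening: 0.0594
grip_force: 0.0
```

```bash
python3 chk.py 4;  python3 - <<'E'
from m import *
c=[dict(np.load(n+'4.npz')) for n in('top','scene')]
f=lambda c,z:cv2.resize(ortho(c,.36,.60,.03,.23,z,1000),(400,480),interpolation=cv2.INTER_CUBIC)
cv2.imwrite('pics/n4.png',np.hstack([f(c[0],.011),f(c[1],.011)])[...,::-1])
E
```

```text
29.6 [ 0.5869 -0.4115  0.2644] [ 1.799e+02 -1.000e-01  1.739e+02]
```

View pics/n4.png

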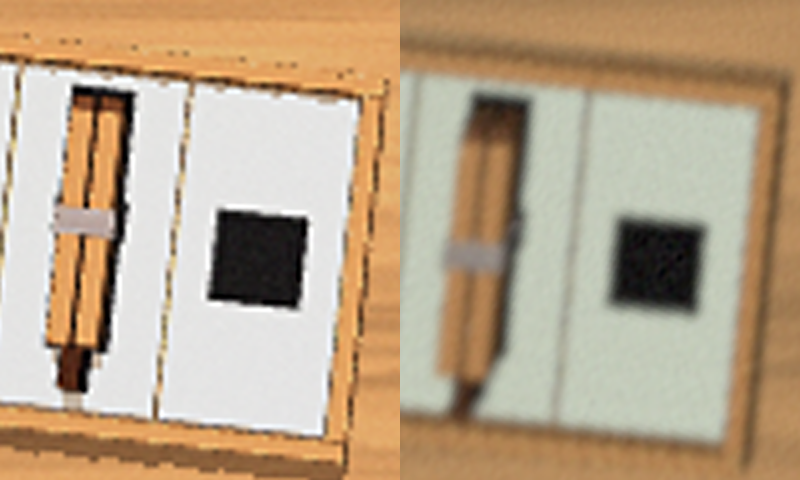

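The clamp is in place and aligned: band at (85,220), which parallax-corrects to within about 1 mm of nominal. Now the grey block.

{"op": "arm_command", "data": {"xyz": [[1,-1,-10],[0,0,-25],[0,0,-20],[0,0,-12],[0,0,-7],[0,0,-2],[0,0,0],[0,0,0]], "spin": [0,0,0,0,0,0,0,0]}}

```text
time: 30.5
tool_pos: [0.5884, -0.4132, 0.1901]
tool_rot: [-3.141, 0.002, 3.035]
contact_force: [0.5, -0.5, 0.1]
opening: 0.0599
grip_force: 0.0
```

{"op": "arm_command", "data": {"xyz": [[0,0,0],[0,0,0],[0,0,0],[0,0,0],[0,0,0],[0,0,0]], "spin": [0,0,0,0,0,0], "jaw": -1, "squeeze": 50}}

```text
time: 31.1
tool_pos: [0.5881, -0.4132, 0.1894]
tool_rot: [-3.141, 0.0, 3.035]
contact_force: [0.3, 0.0, 3.5]
opening: 0.0396
grip_force: 50.0
```

{"op": "arm_command", "data": {"xyz": [[0,0,10],[0,0,30],[0,0,35],[-5,20,0],[-9,40,0],[-9,40,0],[-9,40,0],[-9,40,0],[-9,40,0],[-9,40,0],[-9,40,0],[-9,40,0],[-9,40,0],[-9,40,0],[-9,40,0],[-9,35,0],[-6,17.7,0],[0,0,0],[0,0,0],[0,0,0]], "spin": [0,0,0,0,0,0,0,0,0,0,0,0,0,0,0,0,0,0,0,0]}}

```text
time: 33.1
tool_pos: [0.4694, 0.0989, 0.2641]
tool_rot: [-3.141, 0.0, 3.034]
contact_force: [-1.0, -0.6, -3.8]
opening: 0.0396
grip_force: 50.0
```

Contact is expected near TCP z ≈ 0.200.

{"op": "arm_command", "data": {"xyz": [[0,0,-20],[0,0,-20],[0,0,-14],[0,0,-5],[0,0,-2],[0,0,-1],[0,0,0]], "spin": [0,0,0,0,0,0,0]}}

```text
time: 33.8
tool_pos: [0.4694, 0.0994, 0.2026]
tool_rot: [3.141, 0.001, 3.034]
contact_force: [0.0, 0.6, -4.2]
opening: 0.0395
grip_force: 50.0
```

{"op": "arm_command", "data": {"xyz": [[0,0,-0.7],[0,0,-0.5],[0,0,0]], "spin": [0,0,0]}}

```text
time: 34.1
tool_pos: [0.4691, 0.0997, 0.201]
tool_rot: [3.141, 0.0, 3.035]
contact_force: [-0.7, 0.3, -4.6]
opening: 0.0401
grip_force: 50.0
```

{"op": "arm_command", "data": {"xyz": [[0,0,-0.5],[0,0,-0.5],[0,0,0]], "spin": [0,0,0]}}

```text
time: 34.4
tool_pos: [0.4691, 0.0997, 0.2004]
tool_rot: [3.141, 0.001, 3.035]
contact_force: [-1.3, 0.6, 4.4]
opening: 0.0397
grip_force: 50.0
```

{"op": "arm_command", "data": {"xyz": [[0,0,0],[0,0,0],[0,0,0],[0,0,0],[0,0,15],[0,0,30],[0,0,40],[0,-20,10],[0,-40,0],[0,-40,0],[0,-40,0],[0,-40,0],[0,-40,0],[0,-40,0],[0,-40,0],[0,-40,0],[0,-20,0],[0,0,0]], "spin": [0,0,0,0,0,0,0,0,0,0,0,0,0,0,0,0,0,0], "jaw": 0.2}}

```text
time: 36.2
tool_pos: [0.4689, -0.2629, 0.2946]
tool_rot: [-3.141, 0.001, 3.031]
contact_force: [-0.3, -0.4, 1.0]
opening: 0.0552
grip_force: 0.0
```

```bash
python3 chk.py 5;  python3 - <<'E'
from m import *
c=[dict(np.load(n+'5.npz')) for n in('top','scene')]
f=lambda c,z:cv2.resize(ortho(c,.36,.60,.02,.42,z,1000),(800,480)[:2],interpolation=cv2.INTER_CUBIC)
cv2.imwrite('pics/n5.png',f(c[0],.011)[...,::-1])
for n,d in zip(('top','scene'),c):
    q=cloud(d); s=q[(q[:,0]>.42)&(q[:,0]<.53)&(q[:,1]>.06)&(q[:,1]<.15)&(q[:,2]>.042)]
    _,b=panel(dict(np.load(n+'0.npz'))); print(frames(b)[0],frames(b)[3]['block'],cv2.minAreaRect(s[:,:2].astype(np.float32)*1000),s.mean(0))
    q0=cloud(dict(np.load(n+'0.npz')))
    for nm,w in(('jar',(.6,.72,-.13,-.02)),('brick',(.6,.74,-.36,-.22)),('turq',(.55,.62,-.36,-.29))):
        print(nm,[ (lambda s:s[:,:2].mean(0).round(4))(t[(t[:,0]>w[0])&(t[:,0]<w[1])&(t[:,1]>w[2])&(t[:,1]<w[3])&(t[:,2]>.024)]) for t in(q0,q)])
E
```

```text
36.2 [ 0.4689 -0.2629  0.2946] [-180.     0.   173.7]
-6.17385 [0.47017768 0.10073057] ((470.2098693847656, 100.7033462524414), (40.1106071472168, 39.84396743774414), 83.5526351928711) [0.47000993 0.10044832 0.04960062]
jar [array([ 0.666 , -0.0754]), array([ 0.666 , -0.0755])]
brick [array([ 0.6938, -0.2929]), array([ 0.694 , -0.2927])]
turq [array([ 0.581 , -0.3214]), array([ 0.5895, -0.3155])]
-5.9730043 [0.46630138 0.10117868] ((469.8941650390625, 101.38711547851562), (41.7552604675293, 46.013633728027344), 85.27084350585938) [0.47241666 0.09984724 0.05115078]
jar [array([ 0.6748, -0.0773]), array([ 0.6747, -0.0776])]
brick [array([ 0.6922, -0.2955]), array([ 0.6913, -0.2959])]
turq [array([ 0.5856, -0.3242]), array([ 0.5859, -0.324 ])]
```

View pics/n5.png

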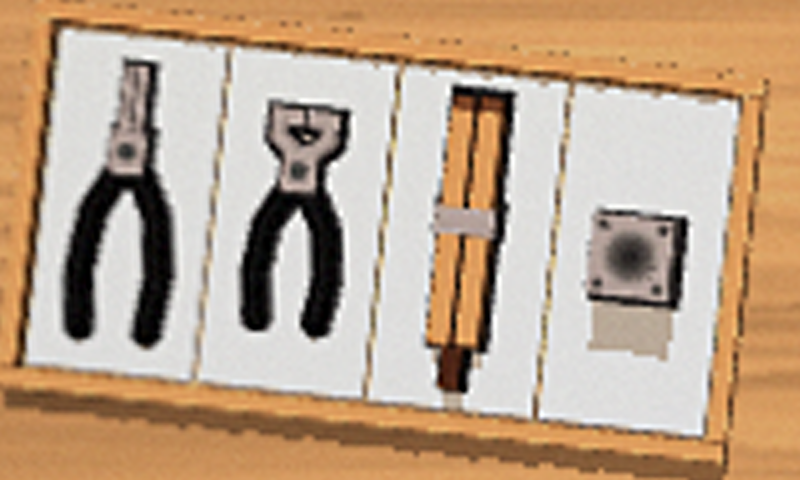

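All four tools lie on their own outlines (rivets at (127,150) and (298,172), band at (465,220), block at (635,258)). The bystanders haven't moved. Handing in.

```bash
python3 -c "
from cell import *
print(hand_in())"
```

```text
the job is handed in; nothing more can be done
None
```

The pliers, nippers, ring clamp and dapping block are back in the tray on their own outlines and the job is handed in (about 36 s used, result not shown); the pliers touched the tray rim (about 13 N) and were re-laid, and the flux jar and soldering brick were not moved.

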